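# Select the blue sampling port and start the pump

## Robot

A 7-joint arm with a two-finger parallel gripper is mounted at the origin on the work surface. World frame = base frame: x ahead of the robot, y to its left, z up, the work surface at z = 0. Lengths are in m, angles in rad, forces in N, time in s.
With the tool pointing down it reaches from about 0.4 to 0.85 m from the base axis. Payload 10.4 kg.
Tool frame: the origin (TCP) lies midway between the tips of the shut fingers; the grasp point (between the pads) lies 19 mm behind it (r.tcp_to_grasp is the z of the grasp point in the tool frame, in m); z points along the fingers, x is the direction in which the jaws open and shut, and the axes are right-handed (so a half turn about z gives the same grasp; the last joint's range is limited). The gripper opens to 87 mm and grips with 3 to 60 N. Pads are 19 mm wide; open, the fingers measure 117 mm over their backs; the gripper's body (75 mm by 190 mm) begins 51 mm behind the grasp point.
Start: joints at [-1.286, 0.332, -0.065, 1.46, 0.022, 1.35, -0.088], TCP at [0.189, 0.596, 0.223] pointing down, gripper open.
Joint ranges: [-2.6, 2.6], [-0.5, 2.12], [-1.47, 1.34], [0.16, 2.42], [-1.27, 4.41], [0.06, 2.06], [-2.6, 2.6]. Speed limits (rad/s): [2.22, 2.22, 2.79, 2.79, 3.14, 3.14, 3.14].

## Interface

Orientations are given as a unit quaternion [x, y, z, w].
In Python, from bench import r, camera, close_job gives the robot as it stands. The module is installed in compiled form; this text tells all that it offers.
- The arm moves only by the shell command python3 -m crank 'ROWS' [FORCE]. ROWS is JSON, a list of rows, each an object of numbers: "x", "y", "z": the shift along the tool's x, y, z scaled (see below); "ax", "ay", "az": the turn, a rotation vector about the tool's x, y, z scaled (see below); "claw": the closure, from -1 (fully open) to 1 (shut), so that 0 is half open. A call has exactly 5 rows; each row is the pose to reach, as a shift and turn from the pose commanded when the call began, along the tool's axes at that moment; what a row does not reach only later rows make up. The controller multiplies each number of a shift by 1 m and each number of a turn by 2 rad. A row lasts 1/12 s, in which the tool goes at most 41.7 mm and 7.16 degrees, less where a joint would pass 70% of its speed; a pose out of reach is approached as far as the arm can. A call with a number of a shift or a turn outside -1 to 1 is refused whole. A call with a gripper value outside its range is refused whole. The fingers move at their own pace and stop on an object; FORCE is the grip in N (left out, the last holds). Time passes only in rows, so rows that repeat a pose let the fingers close, or fill a call up. It gives the time, the measured TCP pose, the force and the opening at its end, in the units of the state.
- r.read_state(): the state, without advancing time (a new reading comes with each control period).
- camera(name): name is "scene" or "top" or "wrist"; returns a dict with "color" (384x512x3 uint8, blue, green, red), "fx", "fy", "cx", "cy" (pixels), "eye" and "orientation" of the camera in the world. Camera axes: x right, y down, z forward; pixel columns grow to the right and rows downward; lengths in m; the calibration is good to about 2 mm. The wrist camera is an equidistant fisheye: a pixel r from the principal point sees the ray r / f radians off the axis. A picture is of the moment at which its call begins. There is no depth.
- close_job(): hands the job in, once; it reports no verdict.
The state is a dict: "time": time; "joint_positions": joint angles; "joint_vel": joint speeds; "joint_torque": joint torques, N m; "ee_pos": TCP position; "eef_rot": TCP orientation; "ft_force": force on the tool from outside, world axes, zero at the start; "torque": the same for the moment, N m; "width": finger opening in m.
Only numpy, scipy, OpenCV 4.12 (cv2) and the standard library are available. Lean on these libraries where they do the work, as an engineer would, in place of code of your own. Each camera call takes 0.05 s, during which the arm holds its last target. There are 200 camera calls.

## Task

Set the sampling selector to the blue port: with the fingertips, push the tab that stands up on its disc (do not pinch it) until the black pointer is over the blue mark. Only then press the green button on the pump all the way down and let it come up again. Leave the bottle, the beaker and the jar standing where they are.

Things in the scene. Friction and masses are not known exactly. Their poses are not given: they have to be found in the camera images.
- console: fixed white box of the sampling selector, 210 x 220 x 50 mm (its x, y, z), flat on the bench; origin at the centre of its underside, z up, x pointing away from the robot at yaw 0. The selector disc is on its top, in the middle; the four coloured marks lie around the disc, 85 mm from its axis, at joint values of about -1.75, -0.87, +0.87 and +1.75 rad; which colour is where varies
- selector (a joint): angle of the selector disc about its upright axis through the console's centre, in rad, positive anticlockwise seen from above. At 0 tab and pointer point along the console's -x; at q they point along (-cos q, -sin q) in the console's frame. Stops at -2.2 and +2.2. It turns with light friction (about 0.09 N m, that is 1.7 N at the tab), has no spring or clicks and stays where it is left
- selector_hub (a point): point on the disc's axis at the level of the disc's top (70 mm above the bench). The aluminium disc has a radius of 60 mm and a 4 mm high dark boss of radius 14 mm in the middle
- pointer_tip (a point): tip of the black pointer, a flat bar 5 mm wide that sticks out from the disc's rim in line with the tab, 85 mm from the axis, 64 mm above the bench and so 14 mm above the console's top; its tip passes over the centres of the marks
- tab_mid (a point): centre of the black upright tab fixed on the disc, half-way up it (20 mm above the disc's top), 53 mm from the axis. The tab is radial: 38 to 68 mm from the axis, 40 mm high above the disc's top (its top is 110 mm above the bench), 10 mm thick with the rubber pads on its two broad sides (pads 26 mm long, from 2 to 36 mm above the disc). Pushing a broad side across the radius turns the selector
- mark_blue: fixed round coloured patch, 24 mm across and 1.5 mm thick, flat on the console's top; origin at its centre, on the console's top (50 mm above the bench). The selector is to be set to this one.
- mark_red: fixed round coloured patch, 24 mm across and 1.5 mm thick, flat on the console's top; origin at its centre, on the console's top (50 mm above the bench). Not wanted.
- mark_yellow: fixed round coloured patch, 24 mm across and 1.5 mm thick, flat on the console's top; origin at its centre, on the console's top (50 mm above the bench). Not wanted.
- mark_green: fixed round coloured patch, 24 mm across and 1.5 mm thick, flat on the console's top; origin at its centre, on the console's top (50 mm above the bench). Not wanted.
- pump: fixed grey pump housing, 130 x 110 x 80 mm (its x, y, z), on the bench left or right of the console; origin at the centre of its underside. A black round pump head sticks out 16 mm from its -x face. The green button is on its top
- start_top (a point): centre of the upper face of the green round push button, 30 mm across, on the pump's top
- start (a joint): travel of the green button in m: 0 up, 0.006 fully down; pressed straight down against a spring, about 5 N when fully down; comes up by itself
- reagent_bottle: loose amber bottle with white cap, 60 mm across, 140 mm high, on the other side of the console from the pump; origin at the centre of its underside. To be left alone
- beaker: loose glass beaker, 66 mm across, 85 mm high, beyond the console; origin at the centre of its underside. To be left alone
- jar: loose white jar with red cap, 56 mm across, 70 mm high, beyond the console; origin at the centre of its underside. To be left alone
There are look-alikes about, which are no part of the job. Of the things that look like the pump, take the one that is farthest from the robot's base at the start.

How it is judged:
On the way, in this order (a step that is already met when the one before it is completed fails the run):
1. the fingers touch and push the tab ((contact force between the fingers and selector_c3 above 0.3 N or contact force between the fingers and selector_c4 above 0.3 N or contact force between the fingers and selector_c5 above 0.3 N)).
2. the pointer is at rest over the blue mark (within 12 mm of its centre) (horizontal distance between pointer_tip and mark_blue below 0.012 m and velocity of joint selector between -0.1 and 0.1 rad/s), for 0.2 s.
3. the green button is pressed down (more than 4.5 of its 6 mm) (horizontal distance between pointer_tip and mark_blue below 0.012 m and value of joint start above 0.0045 m).
At the end, for the whole second after the job is handed in: The pointer's tip is within 12 mm (horizontally) of the blue mark's centre, the green button is up again (less than 1.5 mm down), and bottle, beaker and jar stand upright and at rest within 20 mm of where they stood (horizontal distance between pointer_tip and mark_blue below 0.012 m and value of joint start below 0.0015 m and distance of each of reagent_bottle, beaker, jar from where it was at the start of the episode below 0.02 m and angle between each of reagent_bottle, beaker, jar's own z axis and vertical below 0.1 rad and linear speed of each of reagent_bottle, beaker, jar below 0.02 m/s); the robot touches nothing.
It fails at once if the button is pressed (more than 2.5 mm) while the pointer is not over the blue mark (value of joint start above 0.0025 m and horizontal distance between pointer_tip and mark_blue above 0.012 m).
It fails at once if the tab is pinched: the fingers press on both of its pads at once (contact force between the fingers and selector_c4 above 1 N and contact force between the fingers and selector_c5 above 1 N).
It fails at once if bottle, beaker or jar is moved or lifted by more than 20 mm or tipped (distance of any of reagent_bottle, beaker, jar from where it was at the start of the episode above 0.02 m or angle between any of reagent_bottle, beaker, jar's own z axis and vertical above 0.3 rad).
It also fails if it takes over 58 s, if anything falls off the work surface, if the arm or the gripper's body presses on something with over 40 N, if the wrist force passes 120 N, or if a joint passes its speed limit or range.

## Working session

There is one attempt and no reset: what is moved stays moved. The work goes in short steps, Python scripts to look and compute and a shell command to move; the robot and the scene stay as the last step left them, time stands still between calls to the robot, and variables do not carry over. Pictures are saved under pics/ and viewed, about 8 in all and at most 12, crops included, and the job is handed in when it is done.

```bash
mkdir -p pics
cat > h.py <<'E'
import numpy as np,cv2
from scipy.spatial.transform import Rotation as R
from bench import r,camera,close_job
def ray(c,u,v,fish=False):
    x,y=(u-c['cx'])/c['fx'],(v-c['cy'])/c['fy']
    if fish:
        t=np.hypot(x,y); d=np.array([x/t*np.sin(t),y/t*np.sin(t),np.cos(t)]) if t>0 else np.array([0,0,1.])
    else: d=np.array([x,y,1.])
    o=c['orientation']; M=R.from_quat(o).as_matrix() if np.size(o)==4 else np.array(o)
    return np.array(c['eye']),M@d
def plane(c,u,v,z,fish=False):
    e,d=ray(c,u,v,fish); return e+d*(z-e[2])/d[2]
E
python3 - <<'E'
from h import *
import pickle
for n in ('scene','top'):
    c=camera(n); pickle.dump(c,open(n+'.pkl','wb')); cv2.imwrite(f'pics/{n}0.png',cv2.resize(c['color'],(800,600)))
    print(n,c['fx'],c['fy'],c['cx'],c['cy'],c['eye'],c['orientation'])
s=r.read_state();print(s)
E
```

```text
scene 447.99065166171397 447.99065166171397 265.89226843269176 187.63459444172145 [1.02807342 0.78744008 0.80772399] [ 0.24610263  0.86574922 -0.41978131 -0.1170275 ]
top 356.3913127876807 356.3913127876807 251.35149645177273 189.02212964901094 [ 0.44118093 -0.00658289  0.9392995 ] [-0.70316269  0.70891272 -0.02472242  0.04892627]
{'time': 0.1, 'joint_positions': array([-1.2856031 ,  0.33278584, -0.06471663,  1.46084176,  0.02161373,
        1.3499102 , -0.08852636]), 'joint_vel': array([ 6.96595355e-04, -1.83469119e-03,  6.42259065e-04, -1.10009373e-03,
       -1.26633259e-05,  2.75332353e-03,  7.07513280e-04]), 'joint_torque': array([ 1.10856661e-03, -6.24540854e+01,  2.45446607e-02, -3.90721714e+01,
       -6.13294914e-02,  3.65057588e-02,  4.87008356e-05]), 'ee_pos': array([0.189242  , 0.59530132, 0.22185525]), 'eef_rot': array([ 8.07138484e-01,  5.90361819e-01, -4.84264356e-04,  3.94376808e-04]), 'ft_force': array([-0.38785233,  0.21787154,  0.07666324]), 'torque': array([-0.02380801, -0.01788291, -0.01343081]), 'width': 0.08692106720916741}
```

View pics/top0.png

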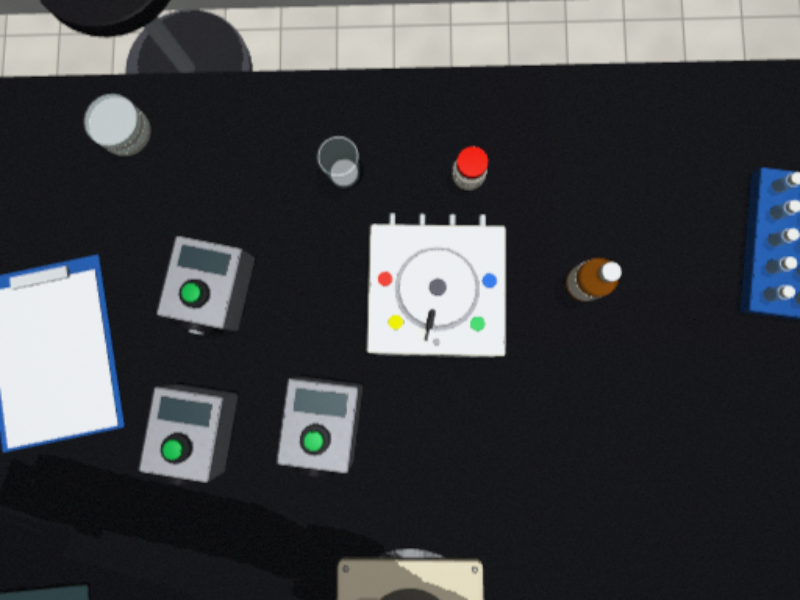

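View pics/scene0.png

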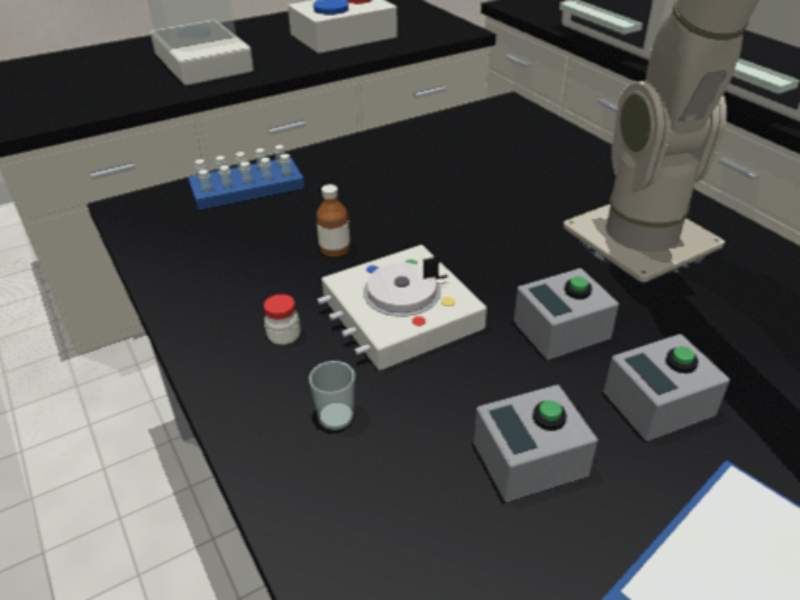

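Pump look-alikes in the top view (800x600): A (205,285), B (188,433), C (320,425). A looks farthest from the base. Blue mark is at (489,280) and the tab and pointer at (430,325). Now I'll measure.

```bash
cat > m.py <<'E'
from h import *
import pickle
def blobs(c,h0,h1,smin=100,vmin=60,amin=25):
    h=cv2.cvtColor(c['color'],cv2.COLOR_BGR2HSV); m=cv2.inRange(h,(h0,smin,vmin),(h1,255,255))
    n,_,st,ce=cv2.connectedComponentsWithStats(m)
    return [(ce[i].round(1),st[i,4]) for i in range(1,n) if st[i,4]>=amin]
E
python3 - <<'E'
from m import *
T=pickle.load(open('top.pkl','rb'));S=pickle.load(open('scene.pkl','rb'))
for n,a,b in (('blue',100,125),('green',45,85),('yellow',20,35),('red',0,6)):
    for nm,c in (('T',T),('S',S)):
        print(n,nm,[(ce.tolist(),int(a_),plane(c,*ce,0.0515).round(3)[:2].tolist()) for ce,a_ in blobs(c,a,b) if a_<1500])
def tri(p,q):
    e1,d1=ray(T,*p);e2,d2=ray(S,*q);A=np.stack([d1,-d2],1);k=np.linalg.lstsq(A,e2-e1,rcond=None)[0]
    a,b=e1+d1*k[0],e2+d2*k[1];return ((a+b)/2).round(4),np.linalg.norm(a-b).round(4)
gT=blobs(T,45,85);gS=blobs(S,45,85)
for g,_ in gT:
    for s,_ in gS:
        X,e=tri(g,s)
        if e<.015: print('green tri',g,s,X,e)
# boss
g=cv2.cvtColor(T['color'],cv2.COLOR_BGR2GRAY)
m=(g<130).astype(np.uint8);m[:170]=0;m[198:]=0;m[:,:265]=0;m[:,:][:,295:]=0
n,_,st,ce=cv2.connectedComponentsWithStats(m);print('boss',[(ce[i],st[i,4],plane(T,*ce[i],.074)) for i in range(1,n)])
# console outline
w=(g>200).astype(np.uint8)
cs,_=cv2.findContours(w,cv2.RETR_EXTERNAL,cv2.CHAIN_APPROX_SIMPLE)
for c in cs:
    if 3000<cv2.contourArea(c)<12000:
        b=cv2.boxPoints(cv2.minAreaRect(c));print('box',[plane(T,*p,.05)[:2].round(3).tolist() for p in b])
# dark tab/pointer
m=(g<90).astype(np.uint8);m[:194]=0;m[222:]=0;m[:,:262]=0;m[:,290:]=0
ys,xs=np.nonzero(m);print(sorted(zip(ys.tolist(),xs.tolist())))
for u,v in ((205,285),(188,433),(320,425)): print(plane(T,u*.64,v*.64,.08))
im=T['color'];a=cv2.resize(im[140:235,95:345],None,fx=3.2,fy=3.2,interpolation=cv2.INTER_CUBIC);
b=cv2.resize(S['color'][140:230,180:330],None,fx=3.2,fy=3.2,interpolation=cv2.INTER_CUBIC)
b=np.pad(b,((0,0),(0,a.shape[1]-b.shape[1]),(0,0)))
cv2.imwrite('pics/crop1.png',np.vstack([a,b])[:600])
E
```

```text
blue T [([46.6, 218.7], 1053, [0.464, 0.543]), ([312.9, 179.1], 67, [0.558, -0.13])]
blue S [([211.4, 3.7], 171, [-0.091, -1.624]), ([156.8, 118.4], 1139, [0.645, -0.546]), ([431.1, 338.8], 713, [0.505, 0.533])]
green T [([121.6, 186.9], 132, [0.543, 0.353]), ([305.1, 206.7], 64, [0.489, -0.11]), ([200.1, 281.9], 145, [0.307, 0.151]), ([109.8, 287.5], 143, [0.293, 0.375])]
green S [([370.2, 181.4], 83, [0.27, 0.1]), ([437.1, 227.2], 120, [0.256, 0.325]), ([351.8, 262.5], 149, [0.507, 0.304])]
yellow T [([252.8, 205.8], 68, [0.492, 0.02])]
yellow S [([286.4, 192.8], 33, [0.494, 0.019])]
red T [([301.8, 103.3], 341, [0.753, -0.107]), ([246.0, 177.9], 68, [0.562, 0.037])]
red S [([178.3, 195.7], 281, [0.745, -0.123]), ([267.5, 205.0], 36, [0.564, 0.035])]
green tri [121.6 186.9] [351.8 262.5] [0.5383 0.334  0.0976] 0.0019
green tri [200.1 281.9] [370.2 181.4] [0.3142 0.142  0.097 ] 0.002
green tri [109.8 287.5] [437.1 227.2] [0.3019 0.354  0.0979] 0.0023
boss [(array([279.53012048, 183.38554217]), np.int32(83), array([ 0.5449778 , -0.04607901,  0.074     ]))]
box [[0.568, 0.702], [0.593, 0.518], [0.322, 0.464], [0.297, 0.642]]
box [[0.442, 0.062], [0.668, 0.062], [0.665, -0.156], [0.441, -0.15]]
[(198, 276), (199, 275), (199, 276), (199, 277), (200, 274), (200, 275), (200, 276), (200, 277), (201, 274), (201, 275), (201, 276), (201, 277), (202, 274), (202, 275), (202, 276), (202, 277), (203, 274), (203, 275), (203, 276), (204, 273), (204, 274), (204, 275), (204, 276), (205, 273), (205, 274), (205, 275), (205, 276), (206, 273), (206, 274), (206, 275), (206, 276), (207, 273), (207, 274), (207, 275), (207, 276), (208, 273), (208, 274), (208, 275), (208, 276), (209, 273), (209, 274), (209, 275), (209, 276), (210, 273), (210, 274), (211, 273), (212, 273), (213, 273), (215, 272), (216, 272)]
[0.55052456 0.3181498  0.08      ]
[0.32223853 0.33787044 0.08      ]
[0.33386467 0.13464657 0.08      ]
```

View pics/crop1.png

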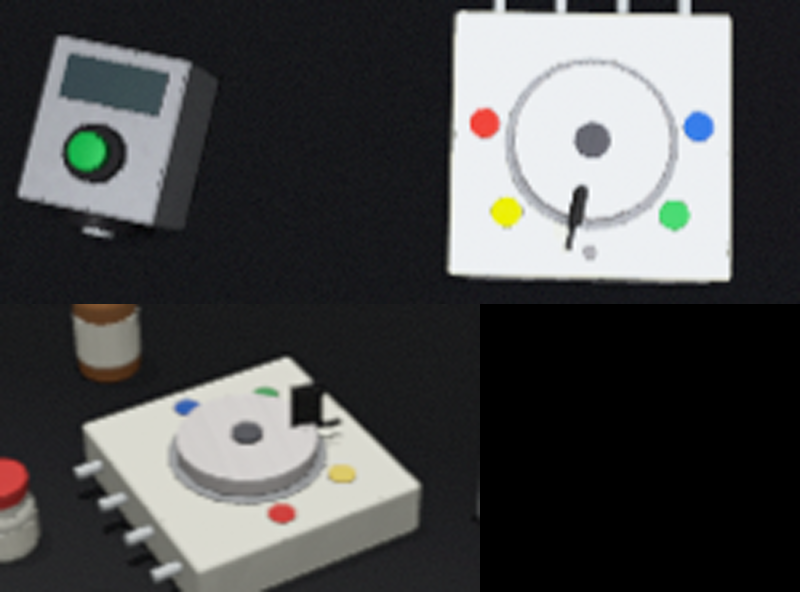

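The crop shows pump A with its button at (88,150) and head at the bottom. The console's blue mark is at (698,127), and the tab and pointer at (575,215). Marks and hub agree: hub to red and hub to blue are both 85 mm. A is farthest from the base, 0.63 m against 0.46 and 0.34. The button top is at about 0.098 m.

```bash
cat > g.py <<'E'
from h import *
HUB=np.array([.545,-.046])
def pusher(phi,d,rad=.053): return HUB+rad*np.array([np.cos(phi),np.sin(phi)])+d*np.array([np.sin(phi),-np.cos(phi)])
def go(xy,z,yaw,s=None,ref=None):
    """print relative move in units; yaw = world angle of tool x. ref=(pos,yaw) commanded"""
    s=s or r.read_state(); p=s['ee_pos']; Rm=R.from_quat(s['eef_rot'])
    T=R.from_matrix(np.array([[np.cos(yaw),np.sin(yaw),0],[np.sin(yaw),-np.cos(yaw),0],[0,0,-1]]))
    sh=Rm.inv().apply(np.array([*xy,z])-p); rv=(Rm.inv()*T).as_rotvec()
    print('shift',sh.round(4),'turn/2',(rv/2).round(4),'rows>=',np.ceil(max(np.linalg.norm(sh)/.0417,np.degrees(np.linalg.norm(rv))/7.16)))
E
python3 - <<'E'
from g import *
import pickle
T=pickle.load(open('top.pkl','rb'))
tip=plane(T,271.8,216.5,.064)[:2];top=plane(T,274.8,204,.11)[:2]
for p in (tip,top): v=p-HUB; print(p,np.linalg.norm(v),np.arctan2(v[1],v[0]))
phi=np.arctan2(*(tip-HUB)[::-1]); print('pre',pusher(phi,.04))
go(pusher(phi,.04),.22,0.)
E
```

```text
[ 0.46480183 -0.02648095] 0.0825393253339619 2.9028493469169168
[ 0.49250092 -0.03275831] 0.05414329082513439 2.8945189249340757
pre [0.50296257 0.00539897]
shift [-0.4671  0.4777  0.0025] turn/2 [4.000e-04 5.000e-04 6.315e-01] rows>= 17.0
```

```bash
python3 -m crank '[{"x":-0.467,"y":0.478,"az":0.75,"claw":1},{"x":-0.467,"y":0.478,"az":0.75,"claw":1},{"x":-0.467,"y":0.478,"az":0.75,"claw":1},{"x":-0.467,"y":0.478,"az":0.75,"claw":1},{"x":-0.467,"y":0.478,"az":0.75,"claw":1}]' 10
python3 -c "
from g import *
go(pusher(2.9,.04),.22,-.24)"
```

```text
shift [-0.467   0.4778  0.0025] turn/2 [5.000e-04 5.000e-04 7.515e-01] rows>= 17.0schema error: expected keys x, y, z, ax, ay, az, claw
```

```bash
python3 -m crank '[{"x":-0.467,"y":0.478,"z":0,"ax":0,"ay":0,"az":0.75,"claw":1},{"x":-0.467,"y":0.478,"z":0,"ax":0,"ay":0,"az":0.75,"claw":1},{"x":-0.467,"y":0.478,"z":0,"ax":0,"ay":0,"az":0.75,"claw":1},{"x":-0.467,"y":0.478,"z":0,"ax":0,"ay":0,"az":0.75,"claw":1},{"x":-0.467,"y":0.478,"z":0,"ax":0,"ay":0,"az":0.75,"claw":1}]' 10
python3 -c "
from g import *
go(pusher(2.9,.04),.22,-.24)"
```

```text
time: 0.52
ee_pos: [0.2877, 0.4097, 0.2222]
eef_rot: [0.951, 0.311, -0.0, 0.0]
ft_force: [0.2, -0.6, -0.1]
width: 0.0613
shift [-0.0649  0.4534  0.0022] turn/2 [1.000e-04 2.000e-04 4.359e-01] rows>= 11.0
```

```bash
python3 -m crank '[{"x":-0.065,"y":0.453,"z":0,"ax":0,"ay":0,"az":0.436,"claw":1},{"x":-0.065,"y":0.453,"z":0,"ax":0,"ay":0,"az":0.436,"claw":1},{"x":-0.065,"y":0.453,"z":0,"ax":0,"ay":0,"az":0.436,"claw":1},{"x":-0.065,"y":0.453,"z":0,"ax":0,"ay":0,"az":0.436,"claw":1},{"x":-0.065,"y":0.453,"z":0,"ax":0,"ay":0,"az":0.436,"claw":1}]' 10
python3 -c "
from g import *
go(pusher(2.9,.04),.22,-.24)"
```

```text
time: 0.93
ee_pos: [0.3866, 0.2264, 0.2224]
eef_rot: [1.0, 0.004, -0.0, -0.0]
ft_force: [0.2, 0.6, 0.3]
width: 0.0282
shift [0.1149 0.2217 0.0023] turn/2 [-2.000e-04  1.000e-04  1.235e-01] rows>= 6.0
```

```bash
python3 -m crank '[{"x":0.115,"y":0.222,"z":0,"ax":0,"ay":0,"az":0.124,"claw":1},{"x":0.115,"y":0.222,"z":0,"ax":0,"ay":0,"az":0.124,"claw":1},{"x":0.115,"y":0.222,"z":0,"ax":0,"ay":0,"az":0.124,"claw":1},{"x":0.115,"y":0.222,"z":0,"ax":0,"ay":0,"az":0.124,"claw":1},{"x":0.115,"y":0.222,"z":0,"ax":0,"ay":0,"az":0.124,"claw":1}]' 10
python3 - <<'E'
from g import *
go(pusher(2.9,.04),.09,-.24)
c=camera('wrist');print(c['fx'],c['cx'],c['cy'],c['eye'],c['orientation']);cv2.imwrite('pics/w1.png',c['color'])
E
```

```text
time: 1.35
ee_pos: [0.4849, 0.0426, 0.2226]
eef_rot: [0.993, -0.117, 0.0, -0.0]
ft_force: [1.2, 0.7, 0.4]
width: 0.0017
shift [0.0264 0.0319 0.1326] turn/2 [-0.0002 -0.0001  0.0025] rows>= 4.0
297.3186396354542 258.91885821394914 195.46651248512396 [0.5019482  0.11271409 0.38384195] [ 0.98443032 -0.11631907 -0.0159424   0.13081537]
```

View pics/w1.png

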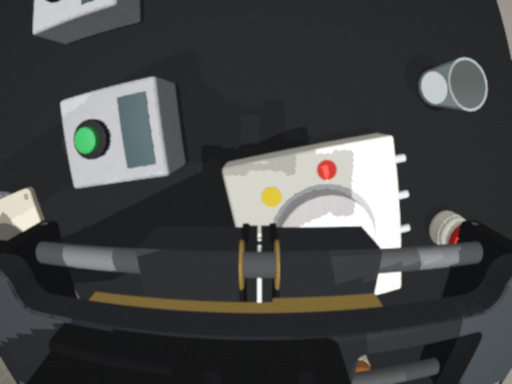

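The wrist view shows the console (red at (327,170), yellow at (271,197)) mostly hidden by the gripper. The tab can't be seen from here, so I'll descend beside it at 40 mm clearance.

```bash
python3 -m crank '[{"x":0.026,"y":0.032,"z":0,"ax":0,"ay":0,"az":0,"claw":1},{"x":0.026,"y":0.032,"z":0.04,"ax":0,"ay":0,"az":0,"claw":1},{"x":0.026,"y":0.032,"z":0.08,"ax":0,"ay":0,"az":0,"claw":1},{"x":0.026,"y":0.032,"z":0.115,"ax":0,"ay":0,"az":0,"claw":1},{"x":0.026,"y":0.032,"z":0.135,"ax":0,"ay":0,"az":0,"claw":1}]' 10
python3 - <<'E'
from g import *
go(pusher(2.9,.025),.085,-.24)
a=camera('scene')['color'];cv2.imwrite('pics/s1.png',cv2.resize(a[120:260,180:380],(800,560)))
E
```

```text
time: 1.82
ee_pos: [0.5001, 0.0072, 0.0837]
eef_rot: [0.993, -0.117, -0.002, 0.001]
ft_force: [0.6, 1.3, -0.0]
width: 0.0008
shift [ 0.0032  0.0159 -0.0012] turn/2 [0.001  0.0019 0.0023] rows>= 1.0
```

View pics/s1.png

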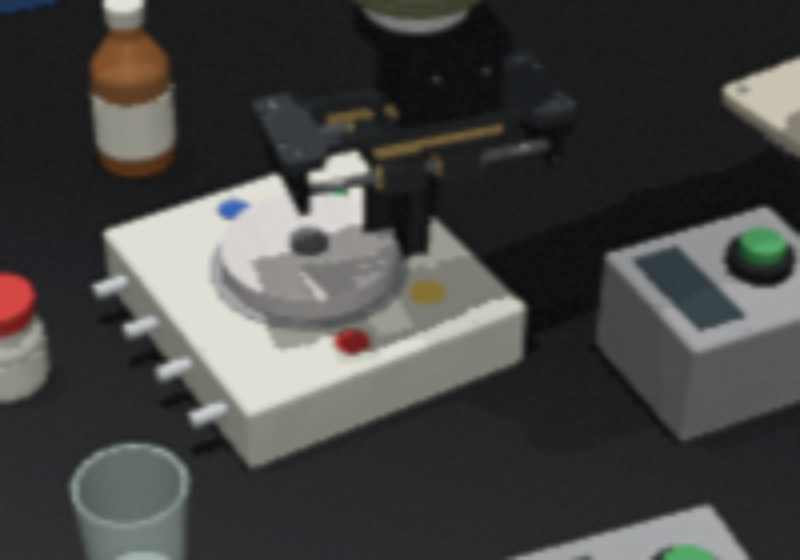

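The fingers are on the +y side of the tab, above the disc, and clear of everything. Next: approach to contact.

```bash
python3 -m crank '[{"x":0.003,"y":0.01,"z":0,"ax":0,"ay":0,"az":0,"claw":1},{"x":0.003,"y":0.016,"z":0,"ax":0,"ay":0,"az":0,"claw":1},{"x":0.003,"y":0.021,"z":0,"ax":0,"ay":0,"az":0,"claw":1},{"x":0.003,"y":0.026,"z":0,"ax":0,"ay":0,"az":0,"claw":1},{"x":0.003,"y":0.026,"z":0,"ax":0,"ay":0,"az":0,"claw":1}]' 10
python3 -c "
from g import *
go(pusher(2.9,.0145),.085,-.24)"
python3 -m crank '[{"x":-0.0012,"y":0.0054,"z":0,"ax":0,"ay":0,"az":-0.05,"claw":1},{"x":-0.0018,"y":0.0108,"z":0,"ax":0,"ay":0,"az":-0.1,"claw":1},{"x":-0.0019,"y":0.0163,"z":0,"ax":0,"ay":0,"az":-0.15,"claw":1},{"x":-0.0015,"y":0.0218,"z":0,"ax":0,"ay":0,"az":-0.2,"claw":1},{"x":-0.0005,"y":0.0272,"z":0,"ax":0,"ay":0,"az":-0.25,"claw":1}]' 10
python3 -c "
from g import *
go(pusher(3.4,.0145),.085,.26)
print(r.read_state()['joint_positions'].round(2))"
```

```text
time: 2.28
ee_pos: [0.4998, -0.0196, 0.0889]
eef_rot: [0.993, -0.118, 0.001, -0.001]
ft_force: [-0.7, -0.6, 0.2]
width: 0.0005
shift [-0.0028  0.0004  0.0038] turn/2 [-0.0006 -0.001   0.0017] rows>= 1.0
time: 2.7
ee_pos: [0.4924, -0.0442, 0.0882]
eef_rot: [0.991, 0.135, 0.0, -0.001]
ft_force: [-2.8, 2.0, 1.4]
width: 0.0004
shift [-0.0026  0.0006  0.0032] turn/2 [-0.0006 -0.0003  0.0053] rows>= 1.0
[-0.51  0.18  0.55  1.98 -0.11  1.01  0.37]
```

Contact confirmed (about 3 N). I'll continue the sweep with a small radius and height correction.

```bash
python3 -m crank '[{"x":-0.0032,"y":0.0054,"z":0.002,"ax":0,"ay":0,"az":-0.05,"claw":1},{"x":-0.0038,"y":0.0108,"z":0.003,"ax":0,"ay":0,"az":-0.1,"claw":1},{"x":-0.0039,"y":0.0163,"z":0.003,"ax":0,"ay":0,"az":-0.15,"claw":1},{"x":-0.0035,"y":0.0218,"z":0.003,"ax":0,"ay":0,"az":-0.2,"claw":1},{"x":-0.0025,"y":0.0272,"z":0.003,"ax":0,"ay":0,"az":-0.25,"claw":1}]' 10
python3 -m crank '[{"x":-0.0012,"y":0.0054,"z":0,"ax":0,"ay":0,"az":-0.05,"claw":1},{"x":-0.0018,"y":0.0108,"z":0,"ax":0,"ay":0,"az":-0.1,"claw":1},{"x":-0.0019,"y":0.0163,"z":0,"ax":0,"ay":0,"az":-0.15,"claw":1},{"x":-0.0015,"y":0.0218,"z":0,"ax":0,"ay":0,"az":-0.2,"claw":1},{"x":-0.0005,"y":0.0272,"z":0,"ax":0,"ay":0,"az":-0.25,"claw":1}]' 10
python3 - <<'E'
from g import *
import pickle
s=r.read_state();go(pusher(4.4,.0145),.085,1.26)
print(s['joint_positions'].round(2))
for n in('scene','top'):
    c=camera(n);pickle.dump(c,open(n+'2.pkl','wb'))
    cv2.imwrite(f'pics/{n}2.png',c['color'])
a=cv2.imread('pics/scene2.png')[120:260,180:380];b=cv2.imread('pics/top2.png')[130:250,220:345]
cv2.imwrite('pics/c2.png',np.hstack([cv2.resize(a,(428,300)),cv2.resize(b,(312,300))]))
E
```

```text
time: 3.12
ee_pos: [0.4968, -0.0715, 0.085]
eef_rot: [0.927, 0.376, 0.0, -0.0]
ft_force: [-2.0, 0.6, 0.8]
width: 0.0008
time: 3.53
ee_pos: [0.5153, -0.0919, 0.0849]
eef_rot: [0.805, 0.593, -0.0, -0.0]
ft_force: [-3.2, -1.2, 0.9]
width: 0.0003
shift [-0.0002 -0.0004 -0.0001] turn/2 [-0.0003 -0.0001  0.0048] rows>= 1.0
[-0.32  0.25  0.46  1.91 -0.13  1.01  1.47]
```

View pics/c2.png

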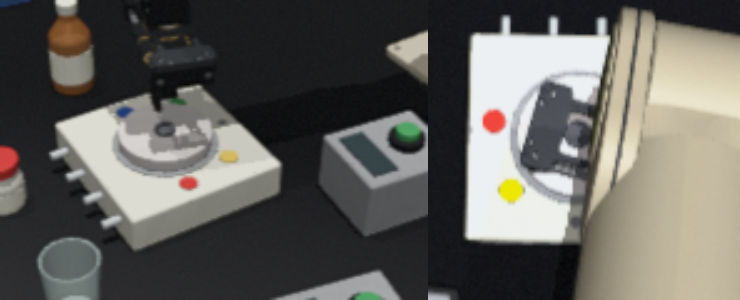

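```bash
python3 -m crank '[{"x":-0.0012,"y":0.0054,"z":0,"ax":0,"ay":0,"az":-0.05,"claw":1},{"x":-0.0018,"y":0.0108,"z":0,"ax":0,"ay":0,"az":-0.1,"claw":1},{"x":-0.0019,"y":0.0163,"z":0,"ax":0,"ay":0,"az":-0.15,"claw":1},{"x":-0.0013,"y":0.0229,"z":0,"ax":0,"ay":0,"az":-0.21,"claw":1},{"x":-0.0011,"y":0.024,"z":0,"ax":0,"ay":0,"az":-0.22,"claw":1}]' 10
python3 -m crank '[{"x":0,"y":0,"z":0,"ax":0,"ay":0,"az":0,"claw":1},{"x":0,"y":-0.01,"z":0,"ax":0,"ay":0,"az":0,"claw":1},{"x":0,"y":-0.02,"z":0,"ax":0,"ay":0,"az":0,"claw":1},{"x":0,"y":-0.02,"z":-0.04,"ax":0,"ay":0,"az":0,"claw":1},{"x":0,"y":-0.02,"z":-0.08,"ax":0,"ay":0,"az":0,"claw":1}]' 10
python3 - <<'E'
from g import *
go([.40,.12],.22,1.0)
print(r.read_state()['joint_positions'].round(2))
E
```

```text
time: 4.05
ee_pos: [0.5385, -0.1002, 0.0848]
eef_rot: [0.657, 0.754, -0.0, 0.0]
ft_force: [-2.7, -0.6, 1.2]
width: 0.0005
time: 4.47
ee_pos: [0.515, -0.1025, 0.1637]
eef_rot: [0.659, 0.752, -0.002, -0.002]
ft_force: [1.3, 0.5, 0.5]
width: 0.0009
shift [ 0.2357 -0.0853 -0.0556] turn/2 [-0.0026  0.0004  0.3508] rows>= 7.0
[-0.27  0.16  0.42  1.82 -0.07  1.18  1.87]
```

```bash
python3 -m crank '[{"x":0.1,"y":-0.08,"z":-0.055,"ax":0,"ay":0,"az":0.05,"claw":1},{"x":0.236,"y":-0.085,"z":-0.055,"ax":0,"ay":0,"az":0.351,"claw":1},{"x":0.236,"y":-0.085,"z":-0.055,"ax":0,"ay":0,"az":0.351,"claw":1},{"x":0.236,"y":-0.085,"z":-0.055,"ax":0,"ay":0,"az":0.351,"claw":1},{"x":0.236,"y":-0.085,"z":-0.055,"ax":0,"ay":0,"az":0.351,"claw":1}]' 10
python3 - <<'E'
from g import *
go([.54,.334],.18,.55)
E
```

```text
time: 4.88
ee_pos: [0.4339, 0.0486, 0.2056]
eef_rot: [0.829, 0.559, 0.001, -0.0]
ft_force: [1.9, -0.1, 1.0]
width: -0.0001
shift [ 0.3044 -0.0088  0.026 ] turn/2 [-2.000e-04 -7.000e-04  3.181e-01] rows>= 8.0
```

```bash
python3 -m crank '[{"x":0.3,"y":-0.009,"z":0,"ax":0,"ay":0,"az":0.318,"claw":1},{"x":0.3,"y":-0.009,"z":0,"ax":0,"ay":0,"az":0.318,"claw":1},{"x":0.3,"y":-0.009,"z":0,"ax":0,"ay":0,"az":0.318,"claw":1},{"x":0.3,"y":-0.009,"z":0,"ax":0,"ay":0,"az":0.318,"claw":1},{"x":0.3,"y":-0.009,"z":0,"ax":0,"ay":0,"az":0.318,"claw":1}]' 10
python3 - <<'E'
from g import *
import pickle
go([.538,.334],.16,.55)
for n in('scene','top','wrist'):
    c=camera(n);pickle.dump(c,open(n+'3.pkl','wb'));cv2.imwrite(f'pics/{n}3.png',c['color'])
a=cv2.imread('pics/scene3.png')[120:260,180:380];b=cv2.imread('pics/top3.png')[130:250,220:345];w=cv2.imread('pics/wrist3.png')
cv2.imwrite('pics/c3.png',np.vstack([np.hstack([cv2.resize(a,(428,300)),cv2.resize(b,(312,300))]),np.hstack([cv2.resize(w,(400,300)),np.zeros((300,340,3),np.uint8)])]))
E
```

```text
time: 5.3
ee_pos: [0.5056, 0.2434, 0.2056]
eef_rot: [0.96, 0.279, 0.0, -0.001]
ft_force: [0.7, -0.8, -0.3]
width: 0.0004
shift [ 0.0758 -0.0592  0.0458] turn/2 [-0.0004 -0.0004  0.0075] rows>= 3.0
```

View pics/c3.png

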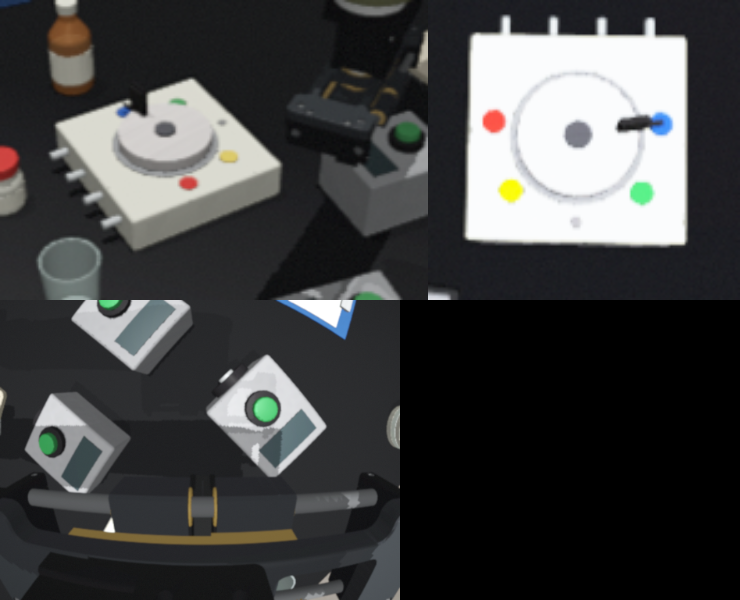

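The pointer tip sits on the blue mark (top crop about (661,123)). I'll quantify that and locate the button with the wrist camera.

Run:
```python
from m import *
from g import go
T=pickle.load(open('top3.pkl','rb'));W=pickle.load(open('wrist3.pkl','rb'))
g=cv2.cvtColor(T['color'],cv2.COLOR_BGR2GRAY)
m=(g<90).astype(np.uint8);m[:170]=0;m[:,:295]=0;m[192:]=0;m[:,318:]=0
ys,xs=np.nonzero(m);k=xs>=xs.max()-1;t=(xs.max(),ys[k].mean());print('tip',t,plane(T,*t,.064),'blue .558 -.130')
for ce,a in blobs(W,45,85,amin=100): print(ce,a,plane(W,*ce,.098,True))
go([.538,.334],.13,.55)
```

```text
tip (np.int64(313), np.float64(178.5)) [ 0.55743297 -0.12898756  0.064     ] blue .558 -.130
[140.4   4.9] 297 [0.30776454 0.34585933 0.098     ]
[339.3 139.4] 836 [0.53854822 0.33328666 0.098     ]
[ 61.4 183.2] 538 [0.31749982 0.14402548 0.098     ]
shift [ 0.0765 -0.0568  0.0744] turn/2 [-0.0005  0.0005  0.0125] rows>= 3.0
```

The tip is within about 2 mm of the blue centre. The wrist view puts the button at (0.5385, 0.333), which agrees with the first estimate.

```bash
python3 -m crank '[{"x":0.04,"y":-0.03,"z":0,"ax":0,"ay":0,"az":0,"claw":1},{"x":0.077,"y":-0.057,"z":0,"ax":0,"ay":0,"az":0,"claw":1},{"x":0.077,"y":-0.057,"z":0.03,"ax":0,"ay":0,"az":0,"claw":1},{"x":0.077,"y":-0.057,"z":0.06,"ax":0,"ay":0,"az":0,"claw":1},{"x":0.077,"y":-0.057,"z":0.075,"ax":0,"ay":0,"az":0,"claw":1}]' 10
python3 -m crank '[{"x":0,"y":0,"z":0,"ax":0,"ay":0,"az":0,"claw":1},{"x":0,"y":0,"z":0.008,"ax":0,"ay":0,"az":0,"claw":1},{"x":0,"y":0,"z":0.016,"ax":0,"ay":0,"az":0,"claw":1},{"x":0,"y":0,"z":0.022,"ax":0,"ay":0,"az":0,"claw":1},{"x":0,"y":0,"z":0.022,"ax":0,"ay":0,"az":0,"claw":1}]' 10
python3 -c "
from g import *
go([.5385,.333],.1,.55)"
```

```text
time: 5.87
ee_pos: [0.5381, 0.3303, 0.127]
eef_rot: [0.959, 0.283, -0.002, 0.001]
ft_force: [-0.2, -0.4, -0.9]
width: 0.0004
time: 6.28
ee_pos: [0.5395, 0.3313, 0.108]
eef_rot: [0.959, 0.283, -0.0, -0.0]
ft_force: [-1.0, -1.4, -0.2]
width: 0.0005
shift [ 0.0001 -0.002   0.008 ] turn/2 [-0.0004  0.0001  0.0118] rows>= 1.0
```

```bash
python3 -m crank '[{"x":0,"y":-0.001,"z":0.003,"ax":0,"ay":0,"az":0,"claw":1},{"x":0,"y":-0.001,"z":0.006,"ax":0,"ay":0,"az":0,"claw":1},{"x":0,"y":-0.001,"z":0.009,"ax":0,"ay":0,"az":0,"claw":1},{"x":0,"y":-0.001,"z":0.012,"ax":0,"ay":0,"az":0,"claw":1},{"x":0,"y":-0.001,"z":0.012,"ax":0,"ay":0,"az":0,"claw":1}]' 10
```

```text
time: 6.7
ee_pos: [0.5395, 0.333, 0.0967]
eef_rot: [0.959, 0.283, 0.0, -0.001]
ft_force: [-0.3, 0.2, 4.7]
width: 0.0003
```

```bash
python3 -m crank '[{"x":0,"y":0,"z":0.001,"ax":0,"ay":0,"az":0,"claw":1},{"x":0,"y":0,"z":0.002,"ax":0,"ay":0,"az":0,"claw":1},{"x":0,"y":0,"z":0.003,"ax":0,"ay":0,"az":0,"claw":1},{"x":0,"y":0,"z":0.004,"ax":0,"ay":0,"az":0,"claw":1},{"x":0,"y":0,"z":0.004,"ax":0,"ay":0,"az":0,"claw":1}]' 10
```

```text
time: 7.12
ee_pos: [0.5397, 0.3331, 0.0961]
eef_rot: [0.959, 0.283, 0.001, -0.001]
ft_force: [-11.6, -5.4, 28.2]
width: 0.0004
```

Hard stop at 0.096 m (28 N), so it looks bottomed. I'll release in stages to check the spring's stroke.

```bash
for i in 1 ; do python3 -m crank '[{"x":0,"y":0,"z":-0.003,"ax":0,"ay":0,"az":0,"claw":1},{"x":0,"y":0,"z":-0.0045,"ax":0,"ay":0,"az":0,"claw":1},{"x":0,"y":0,"z":-0.0045,"ax":0,"ay":0,"az":0,"claw":1},{"x":0,"y":0,"z":-0.0045,"ax":0,"ay":0,"az":0,"claw":1},{"x":0,"y":0,"z":-0.0045,"ax":0,"ay":0,"az":0,"claw":1}]' 10; done
python3 -m crank '[{"x":0,"y":0,"z":-0.001,"ax":0,"ay":0,"az":0,"claw":1},{"x":0,"y":0,"z":-0.002,"ax":0,"ay":0,"az":0,"claw":1},{"x":0,"y":0,"z":-0.002,"ax":0,"ay":0,"az":0,"claw":1},{"x":0,"y":0,"z":-0.002,"ax":0,"ay":0,"az":0,"claw":1},{"x":0,"y":0,"z":-0.002,"ax":0,"ay":0,"az":0,"claw":1}]' 10
python3 -m crank '[{"x":0,"y":0,"z":-0.001,"ax":0,"ay":0,"az":0,"claw":1},{"x":0,"y":0,"z":-0.002,"ax":0,"ay":0,"az":0,"claw":1},{"x":0,"y":0,"z":-0.002,"ax":0,"ay":0,"az":0,"claw":1},{"x":0,"y":0,"z":-0.002,"ax":0,"ay":0,"az":0,"claw":1},{"x":0,"y":0,"z":-0.002,"ax":0,"ay":0,"az":0,"claw":1}]' 10
```

```text
time: 7.53
ee_pos: [0.5395, 0.333, 0.0971]
eef_rot: [0.959, 0.283, 0.0, -0.001]
ft_force: [0.3, 0.9, 4.1]
width: -0.0001
time: 7.95
ee_pos: [0.5394, 0.3327, 0.099]
eef_rot: [0.959, 0.283, 0.0, -0.0]
ft_force: [0.5, 2.8, 4.4]
width: 0.0002
time: 8.37
ee_pos: [0.5391, 0.3325, 0.1008]
eef_rot: [0.959, 0.283, -0.0, -0.0]
ft_force: [1.6, 1.6, 2.1]
width: 0.0004
```

The spring force persists over about 5 mm (0.096 to 0.101 m), which fits a full 6 mm press. Next: retreat and check.

```bash
python3 -m crank '[{"x":0,"y":0,"z":-0.02,"ax":0,"ay":0,"az":0,"claw":1},{"x":0,"y":0,"z":-0.05,"ax":0,"ay":0,"az":0,"claw":1},{"x":0,"y":0,"z":-0.09,"ax":0,"ay":0,"az":0,"claw":1},{"x":-0.02,"y":0,"z":-0.12,"ax":0,"ay":0,"az":0,"claw":1},{"x":-0.05,"y":0,"z":-0.12,"ax":0,"ay":0,"az":0,"claw":1}]' 10
python3 -m crank '[{"x":-0.03,"y":0,"z":0,"ax":0,"ay":0,"az":0,"claw":1},{"x":-0.05,"y":0,"z":0,"ax":0,"ay":0,"az":0,"claw":1},{"x":-0.05,"y":0,"z":0,"ax":0,"ay":0,"az":0,"claw":1},{"x":-0.05,"y":0,"z":0,"ax":0,"ay":0,"az":0,"claw":1},{"x":-0.05,"y":0,"z":0,"ax":0,"ay":0,"az":0,"claw":1}]' 10
python3 - <<'E'
from h import *
a=camera('scene')['color'];b=camera('top')['color']
cv2.imwrite('pics/f.png',np.vstack([a[100:330,100:460],b[70:300,90:450]]))
E
```

```text
time: 8.78
ee_pos: [0.4996, 0.3066, 0.2265]
eef_rot: [0.959, 0.283, 0.004, -0.002]
ft_force: [0.2, 0.7, 1.1]
width: 0.0004
time: 9.2
ee_pos: [0.4554, 0.2782, 0.2207]
eef_rot: [0.959, 0.283, -0.0, -0.0]
ft_force: [0.9, -0.0, 0.4]
width: 0.0003
```

View pics/f.png

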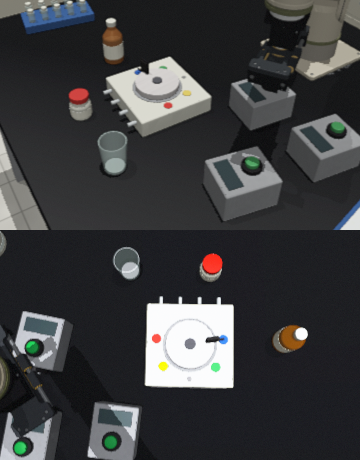

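The final view shows the pointer still on blue (top part, about (223,340)) and the button up (scene part, about (252,163)). Bottle, beaker and jar look unmoved, and the arm is clear.

```bash
python3 -c "
from bench import close_job
print(close_job())"
```

```text
the job is handed in; nothing more can be done
None
```

The selector is set to blue, the pump button was pressed and released, and the job is handed in. No verdict was reported. The robot clock stood at about 9 s of the 58 s allowed.

- **Selector:** I pushed one side of the tab with the shut fingers, through about 1.94 rad. The pointer tip then measured (0.557, -0.129) against the blue mark at (0.558, -0.130), so within about 2 mm. The last picture still showed it on blue, though I did not measure it again.
- **Pump button:** I used the farthest of the three pumps, with its button at (0.5385, 0.333). The press reached a hard stop at 28 N, with up to about 12 N sideways. On the way back up, spring force was felt from 0.096 to 0.101 m, which fits a full 6 mm press.
- **Final state:** The last pictures show the button up, the bottle, beaker and jar where they stood, and the arm clear at about zero force. The button and the bottle, beaker and jar were checked by eye only.

The only hitch was that the first move command was refused because it left out some keys. Nothing moved, and I sent it again in full.

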